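# Loosen the strap gauge's knurled lock ring and push its fence home

## Robot

A 6-joint arm with a two-finger parallel gripper is mounted at the origin on the work surface. World frame = base frame: x ahead of the robot, y to its left, z up, the work surface at z = 0. Lengths are in mm, angles in rad, forces in N, time in s.
With the tool pointing down it reaches from about 275 to 750 mm from the base axis. Payload 10.2 kg.
Tool frame: the origin (TCP) lies at the very end of the fingers, on their centre line; the grasp point (between the pads) lies 19 mm behind it; z points along the fingers, x is the direction in which the jaws open and shut, and the axes are right-handed (so a half turn about z gives the same grasp; the last joint's range is limited). The gripper opens to 85 mm and grips with 20 to 120 N. Pads are 22 mm wide; open, the fingers measure 114 mm over their backs; the gripper's body (76 mm by 85 mm) begins 54 mm behind the grasp point. The pads swing forward as they close: fully open they stand 13 mm farther back than shut.
Start: joints at [-0.223, 0.313, 1.498, -0, 1.331, -0.223], TCP at [525.006, -0.013, 231.294] pointing down, gripper open.
Joint ranges: [-2.94, 2.94], [-0.97, 2.17], [0.19, 2.56], [-1.23, 4.37], [0.02, 3.11], [-2.88, 2.88]. Speed limits (rad/s): [2.39, 2.39, 3.01, 3.14, 3.14, 3.14].

## Interface

Orientations are given as a unit quaternion [w, x, y, z].
In Python, from rig import ctrl, cams gives the robot as it stands.
- The arm moves only by the tool play_rows, never from a script. Its argument "steps" is a list of rows, each a list of 2 entries, a list of its own where there are three numbers: the shift along the tool's x, y, z normalised to -1 to 1, where 1 is 0.75 m, then the turn, a rotation vector about the tool's x, y, z normalised to -1 to 1, where 1 is 45 degrees. A call has 1 to 20 rows; each row shifts and turns the commanded pose from where the row before left it, along the tool's axes as they then stand; what a row does not reach is not made up. A row lasts 1/10 s, in which the tool goes at most 50 mm and 8.59 degrees, less where a joint would pass 70% of its speed; a pose out of reach is approached as far as the arm can. A call with a number of a shift or a turn outside -1 to 1 is refused whole. A call with a gripper value outside its range is refused whole. "grip" is the closure, from 0 (fully open) to 1 (shut), set as the call begins (left out, the last holds). The fingers move at their own pace and stop on an object; "squeeze" is the grip in N (left out, the last holds). Time passes only in rows, so rows that do not move let the fingers close. It gives the time, the measured TCP pose, the force and the opening at its end, in the units of the state.
- ctrl.sense(): the state, without advancing time (a new reading comes with each control period).
- cams.capture(name): name is "scene" or "side" or "wrist"; returns the picture (420x560x3 uint8, red, green, blue); there is no depth.
- cams.camera_info(name): a dict with "fx", "fy", "cx", "cy" (pixels), "xyz" and "attitude" of the camera in the world. Camera axes: x right, y up, looking along -z (the intrinsics and any distortion apply to the point x, -y, -z); pixel columns grow to the right and rows downward; lengths in mm; the calibration is good to about 2 mm. A picture is of the moment at which its call begins: read the wrist's pose just before it. camera_info takes no time and is no camera call; for the wrist camera it gives the pose at the moment of the call.
- ctrl.finish_job(): hands the job in, once; it reports no verdict.
Trained networks look in the newest picture that a camera, given by its name, has taken for a name from the list of things; names that differ only in an ending like _2 or _b are one class to them, and where a whole thing is asked for, a point or a joint stands for the part that bears it (a point fixed in the world has none). Each returns a list of dicts, best first, with "p" (0 to 1); they miss things now and then, are a little off and sometimes report something else, mostly with a low value. They report only what shows in the picture. A call takes as long as a camera call.
- cams.search_frame(camera, thing): "rect" ([centre column, centre row, width, height] in pixels, round what is visible of it).
- cams.tip_of(camera, thing): "pixel" ([column, row] in pixels: a listed point, or the origin of a listed thing).
The state is a dict: "time_s": time; "joints": joint angles; "dq": joint speeds; "tau": joint torques, N m; "eef_pos": TCP position; "ee_rot": TCP orientation; "force": force on the tool from outside, world axes, zero at the start; "wrist_torque": the same for the moment, N m; "grip_width": opening from 0.0 (shut) to 1.0 (fully open).
Only numpy, scipy, OpenCV 4.12 (cv2) and the standard library are available. Lean on these libraries where they do the work, as an engineer would, in place of code of your own. Each camera call takes 0.05 s, during which the arm holds its last target.

## Task

Roll a fingertip along the black knurled lock ring of the strap gauge, anticlockwise seen from above, until its white mark has come round to the red pointer for the second time, and leave it there; only then push the yellow fence fully home against its stop blocks. Everything is only touched and pushed: do not grip or lift the fence plate, which stands loose in its slide, and leave all the other things on the bench where they are.

Things in the scene. Friction and masses are not known exactly. Their poses are not given: they have to be found in the camera images.
- gauge: strap-width gauge, screwed to the bench. Origin: centre of the underside of its grey base plate, 160 (x) x 300 (y) x 16 mm high; z up. In this frame the black lock ring's upright axis is at x 0, y -90 mm; the yellow fence runs along x and slides along y. Two dark stop blocks at x -50 and +50 mm, y 14 to 24 mm, 38 mm high, mark the fence's home.
- pointer (a point): tip of the red pointer, 9 mm wide, 58 mm above the bench, in the gauge's +x direction from the ring's axis. It stands on a curved aluminium guard (outer radius 60 mm, top 54 mm above the bench) that wraps the ring's +x side, 82 degrees to either side of the pointer seen from the ring's axis: the rim can be reached only on the rest, the gauge's -x side.
- ring_center (a point): point on the lock ring's upright axis at mid-height, 43 mm above the bench. Black ring, 96 mm across its 42 upright knurl ribs (2 mm proud), from 30 to 56 mm above the bench; under it a 76 mm boss, then the base plate. The white stripe (10 mm wide) from near the centre to the edge of its top face is its mark.
- ring (a joint): turn of the lock ring, rad, growing anticlockwise seen from above (loosening). 0 is tight, the white mark at the red pointer; it starts between 0.4 and 1.5, so the mark meets the pointer first at 6.28 and the second time at 12.57. Drag about 0.09 N m; it stays where it is left, can be turned on past that, and neither rises nor tips.
- guide (a joint): travel of the fence's carriage, m: 0 is home against the stop blocks, growing along the gauge's +y (away from the ring), at most 0.08; starts at 0.04 to 0.07. Sliding drag about 3 N; it stays where it is left. It already slides if pushed hard before the ring is loose, so keep off it until then.
- fence (a joint): how far the yellow fence plate is lifted up out of its carriage, m: 0 is seated. Only its weight (about 0.25 kg) keeps it down.
- fence_edge (a point): middle of the top edge of the yellow fence plate's outer face (facing the gauge's +y, away from the ring), 75 mm above the bench. Plate: 130 mm along the gauge's x, 12 mm thick, from 30 to 75 mm above the bench. The steel carriage under it, top at 30 mm, juts 24 mm out beyond this face. At home the face is at y 36 mm in the gauge's frame.
- fence_inner: inner skin of the yellow fence plate, 4 mm thick, 130 x 44 mm: the face towards the ring. Origin at its middle, 52 mm above the bench, 10 mm from the outer face. Pushing home never needs it; the fingers pressing on it means that the plate is being gripped or pulled.
- cone_red: wine-red thread cone on a green foot, upright, 68 mm across the foot, 120 mm tall; origin at its underside
- cone_navy: navy-blue thread cone, same shape and size as the red one; origin at its underside
- can: white can with a paper label, upright, 56 mm across, 130 mm tall; origin at its underside
- jar: amber glass jar with a brass cap, upright, 60 mm across, 70 mm tall; origin at its underside
- awl: wooden-handled awl lying flat, 160 mm long; origin under its middle
- weight: small brass weight standing on the gauge's base plate between the guard and the fence, 26 mm across, 40 mm tall; origin at its underside

How it is judged:
By the outcome, as a careful person would: the job done as asked, in the order asked, and still so for the second after the job is handed in, with the robot touching nothing.
It also fails if it takes over 72 s, if anything falls off the work surface, if the arm or the gripper's body presses on something with over 40 N, if the wrist force passes 120 N, or if a joint passes its speed limit or range.

## Working session

There is one attempt and no reset: what is moved stays moved. The work goes in short steps, Python scripts to look and compute and a tool call to move; the robot and the scene stay as the last step left them, time stands still between calls to the robot, and variables do not carry over. Pictures are saved under pics/ and viewed, and the job is handed in when it is done.

Besides the shell and the picture viewer there is one more tool, called in YAML: its name, and indented under it one key for each argument. play_rows: Moves the arm, as the interface text tells. Its arguments: {"type":"object","properties":{"steps":{"type":"array"},"grip":{"type":"number"},"squeeze":{"type":"number"}},"required":["steps"]}

```bash
ls; mkdir -p pics
cat > h.py <<'E'
import numpy as np, cv2
from scipy.spatial.transform import Rotation as R
from rig import ctrl, cams
def cap(n,f):
    im=cams.capture(n); cv2.imwrite('pics/'+f,im[:,:,::-1]); return im
E
python3 - <<'E'
from h import *
for c in ['scene','side','wrist']:
    cap(c,c+'0.png'); print(cams.camera_info(c))
    for t in ['pointer','ring_center','fence_edge','gauge','weight']:
        print(c,t,cams.tip_of(c,t)[:2])
print(ctrl.sense())
E
```

```text
pics
{'fx': 431.3174230356264, 'fy': 431.3174230356264, 'cx': 277.9740795896706, 'cy': 210.55910936235193, 'xyz': array([1082.78944887,   99.20884656,  754.11680395]), 'attitude': array([0.61139482, 0.21698103, 0.26097809, 0.71484686])}
scene pointer [{'pixel': [194.5, 245.5], 'p': 0.59}]
scene ring_center [{'pixel': [209.4, 226.3], 'p': 0.75}]
scene fence_edge [{'pixel': [296.3, 232.3], 'p': 0.8}, {'pixel': [121.8, 191.2], 'p': 0.22}]
scene gauge [{'pixel': [254.7, 246.8], 'p': 0.65}]
scene weight [{'pixel': [236.1, 267.6], 'p': 0.79}]
{'fx': 546.5987170834778, 'fy': 546.5987170834778, 'cx': 279.2140073393023, 'cy': 218.5484259466246, 'xyz': array([-187.18242491, -652.03020581,  742.04929736]), 'attitude': array([ 0.8104934 ,  0.43366554, -0.17694698, -0.35174482])}
side pointer [{'pixel': [373.1, 233.2], 'p': 0.64}]
side ring_center [{'pixel': [354.4, 255.8], 'p': 0.83}]
side fence_edge [{'pixel': [295.2, 198.9], 'p': 0.8}]
side gauge [{'pixel': [324.8, 251.4], 'p': 0.81}]
side weight [{'pixel': [345.9, 237.3], 'p': 0.49}]
{'fx': 309.43795548409247, 'fy': 309.43795548409247, 'cx': 
[... 462 characters left out ...]
time_s': 0.9, 'joints': array([-2.23402758e-01,  3.12908865e-01,  1.49771260e+00,  7.37546143e-06,
        1.33097542e+00, -2.23406383e-01]), 'dq': array([ 2.50161931e-04,  2.92854272e-04,  8.17568669e-04, -9.72133432e-04,
       -2.09722104e-05, -9.85143438e-04]), 'tau': array([ 1.36561557e-03, -4.12164509e+01, -2.59898472e+01, -1.84683245e-04,
        4.85929049e-04,  2.04724063e-05]), 'eef_pos': array([ 5.25007874e+02, -1.35272191e-02,  2.31284889e+02]), 'ee_rot': array([-3.96212518e-06,  1.00000000e+00,  9.36198848e-07, -1.27046997e-06]), 'force': array([-0.19080902,  0.19911515,  0.87141076]), 'wrist_torque': array([0.0583802 , 0.02696389, 0.01242428]), 'grip_width': 1.0026015520723373}
```

View images.

Run:
```python
import cv2,numpy as np
a=[cv2.imread(f'pics/{c}0.png') for c in ['scene','side','wrist']]
cv2.imwrite('pics/a.png',cv2.resize(a[0][120:345,90:390],(800,600)))
cv2.imwrite('pics/b.png',cv2.resize(a[1][120:345,200:500],(800,600)))
```

```text
(no output)
```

View pics/a.png

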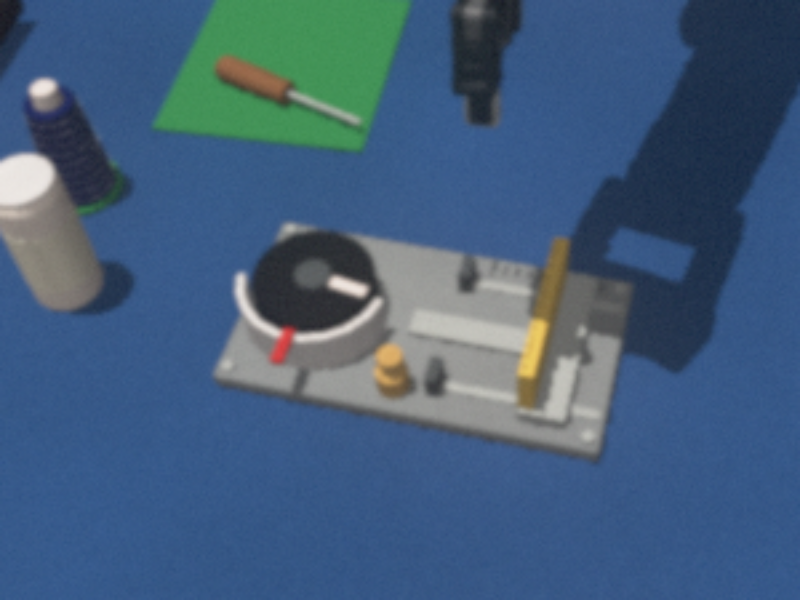

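View pics/b.png

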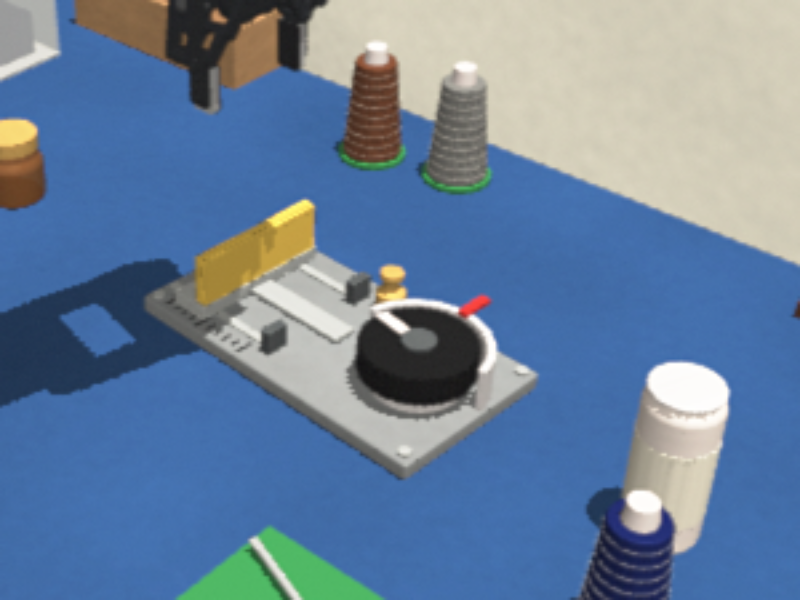

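View pics/wrist0.png

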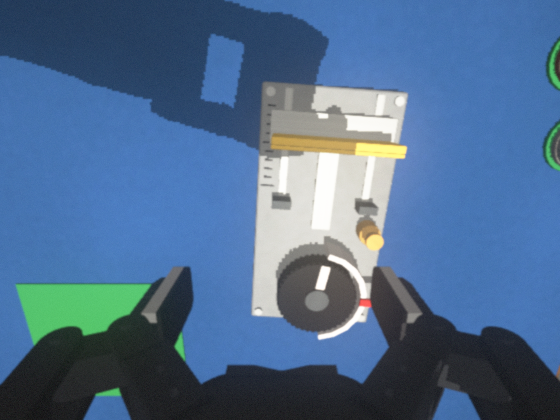

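View pics/scene0.png

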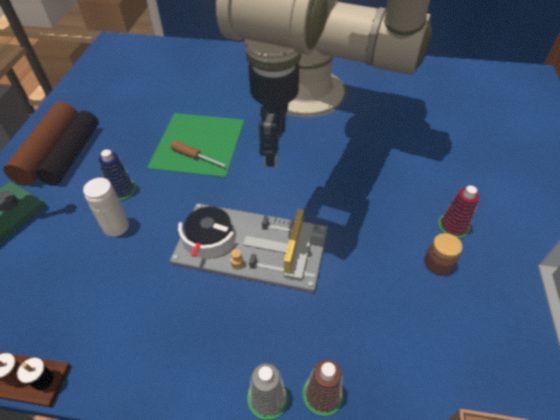

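View pics/side0.png

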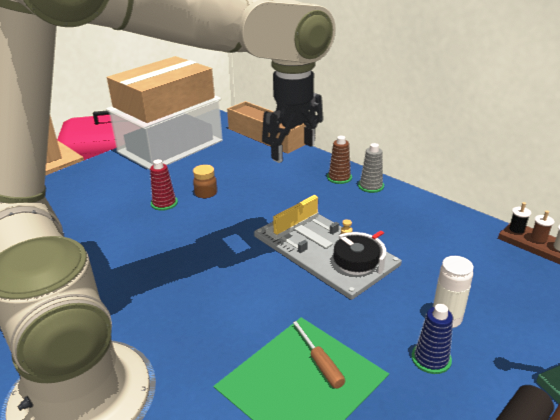

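```bash
cat >> h.py <<'E'
from scipy.optimize import least_squares
def proj(info,P):
    q=info['attitude']; Rm=R.from_quat([q[1],q[2],q[3],q[0]])
    p=Rm.inv().apply(np.atleast_2d(P)-info['xyz'])
    return np.c_[info['cx']+info['fx']*p[:,0]/-p[:,2], info['cy']-info['fy']*p[:,1]/-p[:,2]]
def ray(info,px,z):
    q=info['attitude']; Rm=R.from_quat([q[1],q[2],q[3],q[0]])
    d=Rm.apply([(px[0]-info['cx'])/info['fx'],-(px[1]-info['cy'])/info['fy'],-1])
    return info['xyz']+d*(z-info['xyz'][2])/d[2]
def g2w(g,P):
    P=np.atleast_2d(np.array(P,float)); c,s=np.cos(g[2]),np.sin(g[2])
    return np.c_[g[0]+c*P[:,0]-s*P[:,1], g[1]+s*P[:,0]+c*P[:,1], P[:,2]]
E
python3 - <<'E'
from h import *
I={c:cams.camera_info(c) for c in ['scene','side','wrist']}
obs=dict(
scene=[((-80,-150,16),(196.9,203.3)),((-80,150,16),(327,226.9)),((80,150,16),(315,289.5)),((80,-150,16),(171.4,261.8)),((0,-90,43),(209.4,226.3))],
side=[((80,-150,16),(401.4,260.6)),((-80,150,16),(255.1,231.75)),((-80,-150,16),(351.9,295.5)),((0,-90,43),(354.4,255.8))],
wrist=[((-80,150,16),(263,83)),((80,150,16),(407,94)),((-80,-150,16),(252,315)),((0,-90,56),(317,300))])
def res(g,cs):
    return np.concatenate([(proj(I[c],g2w(g,[o[0] for o in obs[c]]))-np.array([o[1] for o in obs[c]])).ravel() for c in cs])
for cs in (['scene'],['side'],['wrist'],['scene','side','wrist']):
    r=least_squares(res,[560,0,0],args=(cs,),loss='soft_l1'); print(cs,r.x,np.degrees(r.x[2]),np.round(res(r.x,cs),1))
g=r.x
print('ring axis',g2w(g,[0,-90,43]),'pointer',proj(I['scene'],g2w(g,[60,-90,58])))
for c,px in (('scene',(296.3,232.3)),('side',(295.2,198.9)),('wrist',(339.1,144.7))):
    w=ray(I[c],px,75); d=w[:2]-g[:2]; cc,s=np.cos(g[2]),np.sin(g[2]); print('fence',c,w,'gauge',cc*d[0]+s*d[1],-s*d[0]+cc*d[1])
for t in ['can','cone_navy','cone_red','jar','awl','weight']:
  for c in ['scene','side']:
    o=cams.tip_of(c,t)
    if o: print(t,c,o[0]['p'],ray(I[c],o[0]['pixel'],16 if t=='weight' else 0))
E
```

```text
['scene'] [ 5.74594573e+02 -4.51118117e+01 -6.84441886e-02] -3.921563139236462 [-0.1 -0.5  1.3 -1.1  0.6  0.5 -1.5 -0.7 -0.5  1.3]
['side'] [ 5.68522674e+02 -5.03381939e+01 -7.34132277e-02] -4.206268110147326 [ 0.6  0.2 -2.4 -0.3 -0.6  0.6  1.7 -1.7]
['wrist'] [ 5.74462236e+02 -5.00840176e+01 -6.89711926e-02] -3.9517582435492598 [-0.8 -0.2  2.2 -0.4 -0.5  2.1  0.1  0.3]
['scene', 'side', 'wrist'] [ 5.73761823e+02 -4.87579117e+01 -7.29364068e-02] -4.1789482803401565 [-1.3 -1.1 -0.2 -1.3 -1.4  0.1 -3.2 -1.6 -2.   0.7  1.4 -1.3 -1.3 -1.5
  0.4 -1.1  2.6 -3.2 -0.9 -1.8  2.2 -1.4 -1.5  1.  -0.8 -0.7]
ring axis [[ 567.20336529 -138.51863045   43.        ]] pointer [[196.28671908 245.90598613]]
fence scene [576.77452829  48.42233192  75.        ] gauge -4.077000058993914 97.14141349310115
fence side [599.00849863  63.68408202  75.        ] gauge 16.98570670590371 113.98281595802123
fence wrist [580.65424032  45.86116004  75.        ] gauge -0.020965854324784594 94.86977238683842
can scene 0.94 [ 5.57991015e+02 -3.63804667e+02  1.13686838e-13]
can side 0.76 [ 566.19198483 -354.41765419    0.        ]
cone_navy scene 0.69 [ 465.57130103 -380.76674657    0.        ]
cone_navy side 0.79 [ 4.58744415e+02 -3.85180535e+02  1.13686838e-13]
cone_red scene 0.8 [448.8726924  378.27306391   0.        ]
cone_red side 0.74 [455.51031168 379.77466155   0.        ]
jar scene 0.97 [551.78269912 344.37832665   0.        ]
jar side 0.66 [552.74533054 335.6952236    0.        ]
awl scene 0.81 [ 321.43091537 -234.0364913     0.        ]
awl side 0.98 [ 322.66407744 -230.38141223    0.        ]
weight scene 0.79 [638.67162483 -63.68623958  16.        ]
weight side 0.49 [624.64484923 -66.53207147  16.        ]
```

play_rows:
  steps:
    - [[-0.01,0.0376,0.026],[0,0,0]]
    - [[-0.01,0.0376,0.026],[0,0,0]]
    - [[-0.01,0.0376,0.026],[0,0,0]]
    - [[-0.01,0.0376,0.026],[0,0,0]]
    - [[-0.01,0.0376,0.026],[0,0,0]]
    - [[0,0,0],[0,0,0.182]]
    - [[0,0,0],[0,0,0.182]]
    - [[0,0,0],[0,0,0.182]]
    - [[0,0,0],[0,0,0.182]]
    - [[0,0,0],[0,0,0.182]]
    - [[0,0,0],[0,0,0.182]]
    - [[0,0,0],[0,0,0.182]]
    - [[0,0,0],[0,0,0.182]]
    - [[0,0,0],[0,0,0.182]]
    - [[0,0,0],[0,0,0.182]]
    - [[0,0,0],[0,0,0.182]]
    - [[0,0,0],[0,0,0]]
  grip: 1
  squeeze: 60

```text
time_s: 3.2
eef_pos: [487.5, -141.0, 133.8]
ee_rot: [0.0, -0.706, 0.708, -0.0]
force: [-0.5, -0.1, 0.8]
grip_width: -0.001
```

Run:
```python
from h import *
print(cams.camera_info('wrist')); s=ctrl.sense(); print(s['time_s'],s['eef_pos'],s['joints'],s['grip_width'],s['force'])
cap('wrist','w1.png')
for t in ['pointer','ring_center','gauge']: print(t,cams.tip_of('wrist',t)[:2])
```

```text
{'fx': 309.43795548409247, 'fy': 309.43795548409247, 'cx': 281.2543035158429, 'cy': 208.59926473340448, 'xyz': array([ 567.41475022, -141.48851093,  277.25542927]), 'attitude': array([-0.69720584,  0.11043963, -0.1111829 ,  0.69953232])}
3.2 [ 487.54381304 -141.04719258  133.83089341] [-5.12813474e-01  3.75506709e-01  1.68229183e+00  1.69067555e-07
  1.08366619e+00  1.06084045e+00] -0.0005683138375859082 [-0.52530542 -0.07651948  0.78345238]
pointer [{'pixel': [278.2, 22.2], 'p': 0.81}]
ring_center [{'pixel': [274.9, 107.2], 'p': 0.65}]
gauge [{'pixel': [170.2, 102.6], 'p': 0.8}, {'pixel': [532.4, 109.4], 'p': 0.44}]
```

View pics/w1.png

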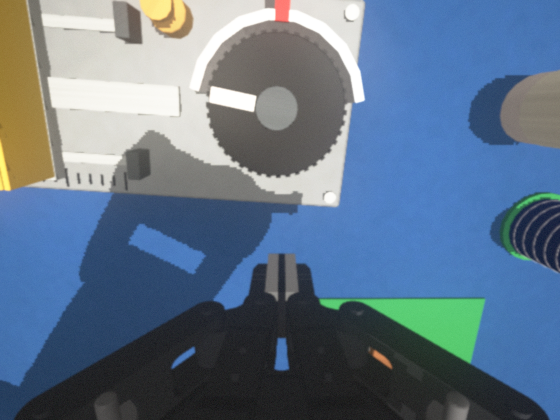

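```bash
cat > m.py <<'E'
from h import *
import sys
# measure ring centre & mark from wrist picture
def mark(im,info,ctr,yaw):
    # rectify ring top plane z=56 around ctr, polar sample
    th=np.radians(np.arange(0,360,1.)); 
    hsv=cv2.cvtColor(im,cv2.COLOR_RGB2HSV)
    sc=[]
    for t in th:
        rr=np.arange(20,40,1.)
        P=np.c_[ctr[0]+rr*np.cos(t+yaw),ctr[1]+rr*np.sin(t+yaw),np.full(len(rr),56.)]
        u=proj(info,P).round().astype(int); 
        ok=(u[:,0]>=0)&(u[:,0]<560)&(u[:,1]>=0)&(u[:,1]<420)
        sc.append(im[u[ok,1],u[ok,0]].mean() if ok.sum()>10 else 0)
    sc=np.array(sc); w=np.clip(sc-110,0,None)
    a=np.angle((w*np.exp(1j*th)).sum())
    return a, w.sum(), np.degrees(th[w>0])
E
python3 - <<'E'
from m import *
im=cv2.imread('pics/w1.png')[:,:,::-1]; I=cams.camera_info('wrist')
s=ctrl.sense(); print('tip',proj(I,s['eef_pos']))
for px,z,n in (((277,107),56,'dot'),((338,206),16,'corner'),((276,105),56,'cap')):
    print(n,ray(I,px,z))
for px in ((283,4),(283,20)): print('ptr',ray(I,px,58))
# dark-disc fit: threshold the ring
hsv=cv2.cvtColor(im,cv2.COLOR_RGB2HSV)
m=((im.max(2)<75)).astype(np.uint8); m[200:]=0
n,l,st,ce=cv2.connectedComponentsWithStats(m); k=l[80,280]; print(st[k],ce[k])
c,r=cv2.minEnclosingCircle(np.argwhere(l==k)[:,::-1].astype(np.float32)); print(c,r,ray(I,c,56))
c=ray(I,c,56); print(mark(im,I,c,-0.071))
# plate bottom edge line
for u in (150,200,250,300):
    pass
e=cv2.resize(im[0:280,140:400],(780,840))[:,:,::-1]; cv2.imwrite('pics/w1z.png',e[:600])
E
```

```text
tip [[281.06364846 269.198886  ]]
dot [ 567.94817278 -138.1470227    56.        ]
corner [ 484.80736143 -191.30721797   16.        ]
cap [ 569.2360765  -137.47367473   56.        ]
ptr [ 627.94497266 -142.06975121   58.        ]
ptr [ 619.33662325 -142.09031876   58.        ]
[     0      0    560    420 235124] [279.53117929 209.51149606]
(279.5, 209.5) 349.30010986328125 [ 494.65557166 -139.76370631   56.        ]
(np.float64(-0.8621672416951421), np.float64(11119.166666666666), array([  0.,   1.,   2.,   3.,   4.,   5.,   6.,   7.,   8.,   9.,  10.,
        11.,  12.,  13.,  14.,  15.,  16.,  17.,  18.,  19.,  20.,  21.,
        22.,  23.,  24.,  25.,  26.,  27.,  28.,  29.,  30.,  31.,  32.,
        33.,  34.,  35.,  36.,  37.,  38.,  39.,  40.,  41.,  42.,  43.,
        44.,  45.,  46.,  47.,  48.,  49.,  50.,  51.,  52.,  53.,  54.,
        55.,  56.,  57.,  58.,  59.,  60.,  61.,  62.,  63.,  64.,  65.,
        66.,  67.,  68.,  69.,  70.,  71.,  72.,  73.,  74.,  75.,  76.,
        77., 155., 156., 157., 158., 159., 160., 161., 162., 163., 164.,
       165., 166., 167., 168.,
[... 567 characters left out ...]
254., 255., 256., 257., 258., 259., 260., 261., 262., 263.,
       264., 265., 266., 267., 268., 269., 270., 271., 272., 273., 274.,
       275., 276., 277., 278., 279., 280., 281., 282., 283., 284., 285.,
       286., 287., 288., 289., 290., 291., 292., 293., 294., 295., 296.,
       297., 298., 299., 300., 301., 302., 303., 304., 305., 306., 307.,
       308., 309., 310., 311., 312., 313., 314., 315., 316., 317., 318.,
       319., 320., 321., 322., 323., 324., 325., 326., 327., 328., 329.,
       330., 331., 332., 333., 334., 335., 336., 337., 338., 339., 340.,
       341., 342., 343., 344., 345., 346., 347., 348., 349., 350., 351.,
       352., 353., 354., 355., 356., 357., 358., 359.]))
```

View pics/w1z.png

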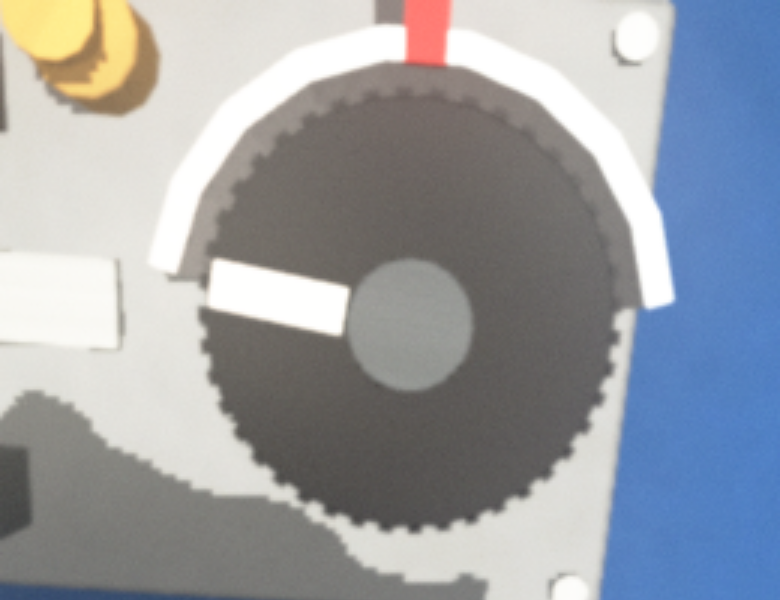

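Run:
```python
from m import *
im=cv2.imread('pics/w1.png')[:,:,::-1]; I=cams.camera_info('wrist')
P=[ray(I,p,56)[:2] for p in ((277,30.2),(278,177),(208,107),(344.5,107),(234,158),(325,155))]
print(np.round(P,1))
f=lambda x:[np.hypot(*(p-x[:2]))-x[2] for p in P]
r=least_squares(f,[568,-138,48]); print(r.x,np.round(r.fun,1))
c=ray(I,(277,108.3),56); print('hub',c)
for px in ((140+427/3,66/3),(140+428/3,5/3)):
    w=ray(I,px,58); print('ptr',w,np.degrees(np.arctan2(*(w-c)[[1,0]])))
w=ray(I,(140+279/3,297/3),56); print('mark',np.degrees(np.arctan2(*(w-c)[[1,0]])))
# guard ends
for px in ((140+165/3,270/3),(140+657/3,303/3)):
    w=ray(I,px,54); print('guard end',w,np.degrees(np.arctan2(*(w-c)[[1,0]])),np.hypot(*(w-c)[:2]))
for n,px in (('edge',(140+10/3,583/3)),('edgeR',(338,206))): print(n,ray(I,px,16))
```

```text
[[ 614.1 -138.3]
 [ 519.6 -138.7]
 [ 567.9  -91.3]
 [ 568.  -184. ]
 [ 533.3 -107.3]
 [ 535.5 -172.2]]
[ 567.18161281 -137.96776072   46.60375753] [ 0.4  1.   0.1 -0.6 -0.9  0. ]
hub [ 567.10812396 -138.14398698   56.        ]
ptr [ 618.24333021 -141.67772011   58.        ] -3.953178791852524
ptr [ 629.18037062 -141.86284167   58.        ] -3.4285900680107777
mark 78.65884802472699
guard end [578.81391744 -82.84007538  54.        ] 78.048991460128 56.52918042341577
guard end [ 571.87363042 -194.01292938   54.        ] -85.12458847132957 56.07181802180737
edge [495.3737494  -20.38988848  16.        ]
edgeR [ 484.80736143 -191.30721797   16.        ]
```

play_rows:
  steps:
    - [[-0.0039,-0.0063,0],[0,0,0]]
    - [[-0.0113,-0.00064,0.0128],[0,0,0.1444]]
    - [[-0.0113,-0.00064,0.0128],[0,0,0.1444]]
    - [[-0.0113,-0.00064,0.0128],[0,0,0.1444]]
    - [[-0.0113,-0.00064,0.0128],[0,0,0.1444]]
    - [[-0.0113,-0.00064,0.0128],[0,0,0.1444]]
    - [[-0.0113,-0.00064,0.0128],[0,0,0.1444]]
    - [[-0.0113,-0.00064,0.0128],[0,0,0.1444]]
    - [[-0.0113,-0.00064,0.0128],[0,0,0.1444]]
    - [[-0.0113,-0.00064,0.0128],[0,0,0.1444]]
    - [[-0.0113,-0.00064,0.0128],[0,0,0.1444]]
    - [[0,0,0],[0,0,0]]

```text
time_s: 4.6
eef_pos: [535.7, -69.5, 36.7]
ee_rot: [-0.001, -0.216, 0.976, 0.0]
force: [-0.1, -0.3, -0.8]
grip_width: -0.0
```

```bash
cat > st.py <<'E'
from m import *
def status(name,C=(567.2,-138.1)):
    I=cams.camera_info('wrist'); s=ctrl.sense(); im=cap('wrist',name)
    d=s['eef_pos'][:2]-C; q=s['ee_rot']; y=R.from_quat([q[1],q[2],q[3],q[0]]).apply([0,1,0])
    print('t',s['time_s'],'pos',s['eef_pos'].round(1),'r',np.hypot(*d).round(2),'phi',(np.degrees(np.arctan2(d[1],d[0]))%360).round(2),'ydir',(np.degrees(np.arctan2(y[1],y[0]))%360).round(2),'F',s['force'].round(1),'j6',s['joints'][5].round(2))
    return im,I
E
python3 - <<'E'
from st import *
status('w2.png')
E
```

```text
t 4.6 pos [535.7 -69.5  36.7] r 75.46 phi 114.69 ydir 114.98 F [-0.1 -0.3 -0.8] j6 2.36
```

View pics/w2.png

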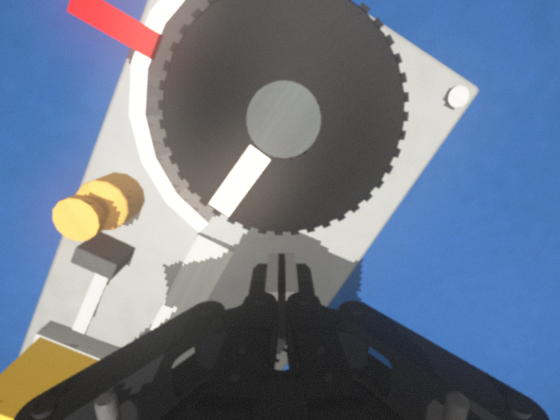

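play_rows:
  steps:
    - [[0,-0.01,0],[0,0,0]]
    - [[0,-0.01,0],[0,0,0]]
    - [[0,-0.0013,0],[0,0,0]]
    - [[0,0,0],[0,0,0]]

```text
time_s: 5.05
eef_pos: [541.9, -84.5, 38.2]
ee_rot: [-0.0, -0.216, 0.976, 0.001]
force: [-2.1, 6.9, 4.0]
grip_width: -0.0
```

play_rows:
  steps:
    - [[0.0034,-0.001,0],[0,0,-0.0556]]
    - [[0.0068,-0.0003,0],[0,0,-0.1111]]
    - [[0.0068,-0.0003,0],[0,0,-0.1111]]
    - [[0.0068,-0.0003,0],[0,0,-0.1111]]
    - [[0.0068,-0.0003,0],[0,0,-0.1111]]
    - [[0.0068,-0.0003,0],[0,0,-0.1111]]

```text
time_s: 5.65
eef_pos: [519.8, -102.3, 38.2]
ee_rot: [-0.001, -0.444, 0.896, 0.002]
force: [-5.8, 7.7, 6.1]
grip_width: -0.002
```

Run:
```python
from st import *
status('w3.png')
```

```text
t 5.65 pos [ 519.8 -102.3   38.2] r 59.4 phi 142.97 ydir 142.7 F [-5.8  7.7  6.1] j6 1.8
```

View pics/w3.png

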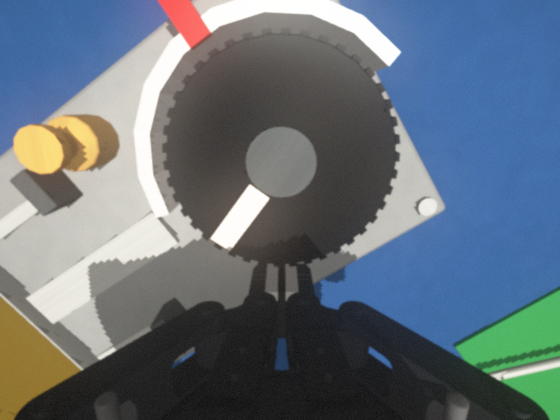

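play_rows:
  steps:
    - [[0.0068,-0.0003,0],[0,0,-0.1111]]
    - [[0.0068,-0.0003,0],[0,0,-0.1111]]
    - [[0.0068,-0.0003,0],[0,0,-0.1111]]
    - [[0.0068,-0.0003,0],[0,0,-0.1111]]
    - [[0.0068,-0.0003,0],[0,0,-0.1111]]
    - [[0.0068,-0.0003,0],[0,0,-0.1111]]
    - [[0.0068,-0.0003,0],[0,0,-0.1111]]
    - [[0.0068,-0.0003,0],[0,0,-0.1111]]
    - [[0.0068,-0.0003,0],[0,0,-0.1111]]
    - [[0.0068,-0.0003,0],[0,0,-0.1111]]

```text
time_s: 6.7
eef_pos: [509.5, -151.7, 38.0]
ee_rot: [0.0, 0.781, -0.625, -0.001]
force: [-1.6, 1.2, -0.7]
grip_width: 0.004
```

```bash
cat >> st.py <<'E'
def mk(im,I,C=(567.2,-138.1),yaw=-3.7):
    # rectified top-down view of ring top plane: 4 px/mm, world axes (u=+x, v=-y)
    g=np.arange(-50,50,.25); X,Y=np.meshgrid(g,-g)
    u=proj(I,np.c_[C[0]+X.ravel(),C[1]+Y.ravel(),np.full(X.size,56.)]).astype(np.float32).reshape(X.shape+(2,))
    t=cv2.remap(im,u[...,0],u[...,1],cv2.INTER_LINEAR)
    rr=np.hypot(X,Y)
    w=((t.min(2)>150)&(rr<47)).astype(np.uint8)
    n,l,st,ce=cv2.connectedComponentsWithStats(w)
    cand=[(st[k][4],k) for k in range(1,n) if 2000<st[k][4]<8000]
    # hub: grey disc
    out=[]
    for a,k in sorted(cand,reverse=True)[:3]:
        ys,xs=np.nonzero(l==k); px,py=g[xs],-g[ys]
        vx,vy=np.linalg.svd(np.c_[px-px.mean(),py-py.mean()],full_matrices=False)[2][0]
        if vx*px.mean()+vy*py.mean()<0: vx,vy=-vx,-vy
        out.append((int(a),round((np.degrees(np.arctan2(py.mean(),px.mean()))-yaw)%360,1),round((np.degrees(np.arctan2(vy,vx))-yaw)%360,1),round(np.hypot(px.mean(),py.mean()),1)))
    print('mark (area, by centroid, by axis, r):',out)
    return t
E
python3 - <<'E'
from st import *
im,I=status('w4.png'); t=mk(im,I)
cv2.imwrite('pics/w4t.png',np.hstack([im[:400,:,::-1],cv2.resize(t,(240,240))[:,:,::-1].repeat(1,0) if 0 else cv2.copyMakeBorder(cv2.resize(t,(240,240))[:,:,::-1],0,160,0,0,cv2.BORDER_CONSTANT)]))
E
```

```text
t 6.7 pos [ 509.5 -151.7   38. ] r 59.32 phi 193.29 ydir 192.68 F [-1.6  1.2 -0.7] j6 0.84
mark (area, by centroid, by axis, r): [(4514, np.float64(157.1), np.float64(157.6), np.float64(29.5))]
```

View pics/w4t.png

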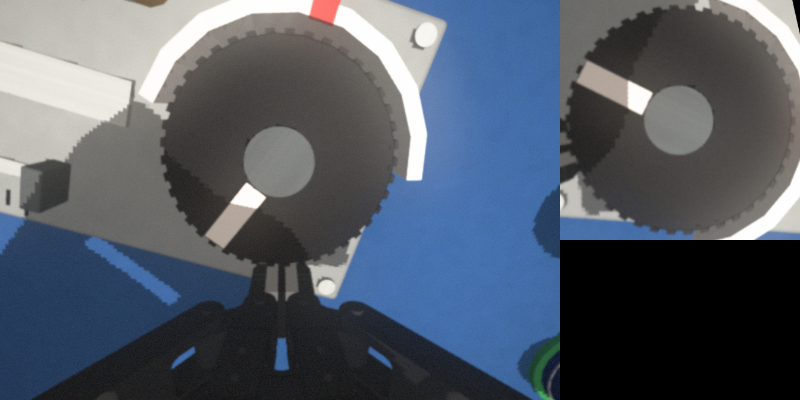

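play_rows:
  steps:
    - [[0.0034,-0.0016,0],[0,0,-0.0556]]
    - [[0.0068,-0.0003,0],[0,0,-0.1111]]
    - [[0.0068,-0.0003,0],[0,0,-0.1111]]
    - [[0.0068,-0.0003,0],[0,0,-0.1111]]
    - [[0.0068,-0.0003,0],[0,0,-0.1111]]
    - [[0.0068,-0.0003,0],[0,0,-0.1111]]

```text
time_s: 7.35
eef_pos: [522.7, -176.9, 37.9]
ee_rot: [0.001, 0.907, -0.422, -0.001]
force: [-5.4, -2.3, 0.7]
grip_width: -0.0
```

Run:
```python
from st import *
im,I=status('w5.png'); t=mk(im,I)
```

```text
t 7.35 pos [ 522.7 -176.9   37.9] r 59.03 phi 221.04 ydir 220.07 F [-5.4 -2.3  0.7] j6 0.33
mark (area, by centroid, by axis, r): [(4541, np.float64(184.2), np.float64(184.3), np.float64(30.5))]
```

play_rows:
  steps:
    - [[0.0068,-0.0008,0],[0,0,-0.1111]]
    - [[0.0068,-0.0005,0],[0,0,-0.1111]]
    - [[0.0068,-0.0003,0],[0,0,-0.1111]]
    - [[0.0068,-0.0003,0],[0,0,-0.1111]]
    - [[0.0068,-0.0003,0],[0,0,-0.1111]]
    - [[0,0,0],[0,0,0]]

```text
time_s: 8.0
eef_pos: [544.2, -192.2, 38.1]
ee_rot: [0.001, 0.976, -0.217, 0.0]
force: [-0.5, -5.0, -0.5]
grip_width: 0.001
```

Run:
```python
from st import *
im,I=status('w6.png'); t=mk(im,I)
```

```text
t 8.0 pos [ 544.2 -192.2   38.1] r 58.78 phi 247.02 ydir 244.9 F [-0.5 -5.  -0.5] j6 -0.1
mark (area, by centroid, by axis, r): [(4817, np.float64(209.2), np.float64(209.1), np.float64(30.5))]
```

View pics/w6.png

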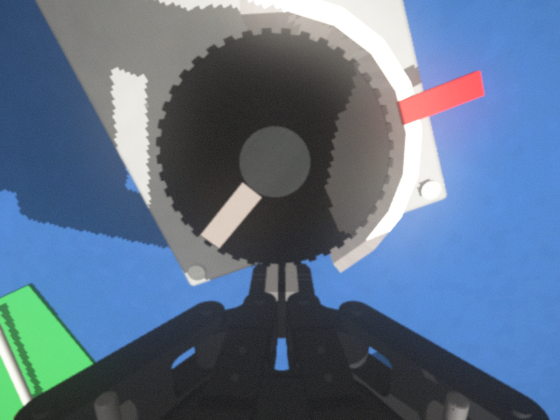

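play_rows:
  steps:
    - [[0,-0.0,0],[0,0,0]]
    - [[0,0.009,0],[0,0,0]]
    - [[-0.0029,0.0073,0],[0,0,0]]
    - [[-0.01358,-0.00098,0],[0,0,0.1833]]
    - [[-0.01358,-0.00098,0],[0,0,0.1833]]
    - [[-0.01358,-0.00098,0],[0,0,0.1833]]
    - [[-0.01358,-0.00098,0],[0,0,0.1833]]
    - [[-0.01358,-0.00098,0],[0,0,0.1833]]
    - [[-0.01358,-0.00098,0],[0,0,0.1833]]
    - [[-0.01358,-0.00098,0],[0,0,0.1833]]
    - [[-0.01358,-0.00098,0],[0,0,0.1833]]
    - [[-0.01358,-0.00098,0],[0,0,0.1833]]
    - [[-0.01358,-0.00098,0],[0,0,0.1833]]
    - [[-0.01358,-0.00098,0],[0,0,0.1833]]
    - [[-0.01358,-0.00098,0],[0,0,0.1833]]
    - [[-0.01358,-0.00098,0],[0,0,0.1833]]
    - [[-0.01358,-0.00098,0],[0,0,0.1833]]
    - [[-0.01358,-0.00098,0],[0,0,0.1833]]
    - [[-0.01358,-0.00098,0],[0,0,0.1833]]
    - [[0,0,0],[0,0,0]]

```text
time_s: 10.05
eef_pos: [539.7, -71.1, 37.9]
ee_rot: [0.0, -0.198, 0.98, -0.0]
force: [-0.3, -0.0, 0.5]
grip_width: 0.001
```

Run:
```python
from st import *
im,I=status('w7.png',(567.0,-137.7)); t=mk(im,I)
```

```text
t 10.05 pos [539.7 -71.1  37.9] r 71.96 phi 112.3 ydir 112.85 F [-0.3 -0.   0.5] j6 2.4
mark (area, by centroid, by axis, r): [(5585, np.float64(208.6), np.float64(209.0), np.float64(30.7)), (5030, np.float64(240.5), np.float64(156.9), np.float64(5.0))]
```

play_rows:
  steps:
    - [[0,-0.0092,0],[0,0,0]]
    - [[0,-0.0092,0],[0,0,0]]
    - [[0.0034,-0.0001,0],[0,0,-0.0556]]
    - [[0.0068,-0.0003,0],[0,0,-0.1111]]
    - [[0.0068,-0.0003,0],[0,0,-0.1111]]
    - [[0.0068,-0.0003,0],[0,0,-0.1111]]
    - [[0.0068,-0.0003,0],[0,0,-0.1111]]
    - [[0.0068,-0.0003,0],[0,0,-0.1111]]
    - [[0.0068,-0.0003,0],[0,0,-0.1111]]
    - [[0.0068,-0.0003,0],[0,0,-0.1111]]
    - [[0.0068,-0.0003,0],[0,0,-0.1111]]
    - [[0.0068,-0.0003,0],[0,0,-0.1111]]
    - [[0.0068,-0.0003,0],[0,0,-0.1111]]
    - [[0.0068,-0.0003,0],[0,0,-0.1111]]
    - [[0.0068,-0.0003,0],[0,0,-0.1111]]

```text
time_s: 11.6
eef_pos: [508.0, -133.7, 37.6]
ee_rot: [-0.0, -0.68, 0.733, 0.001]
force: [-4.0, 1.6, 3.7]
grip_width: -0.002
```

Run:
```python
from st import *
im,I=status('w8.png',(567.0,-137.7)); t=mk(im,I)
```

```text
t 11.6 pos [ 508.  -133.7   37.6] r 59.18 phi 176.09 ydir 175.71 F [-4.   1.6  3.7] j6 1.17
mark (area, by centroid, by axis, r): [(5326, np.float64(271.5), np.float64(272.0), np.float64(30.2))]
```

play_rows:
  steps:
    - [[0.0068,-0.0008,0],[0,0,-0.1111]]
    - [[0.0068,-0.0003,0],[0,0,-0.1111]]
    - [[0.0068,-0.0003,0],[0,0,-0.1111]]
    - [[0.0068,-0.0003,0],[0,0,-0.1111]]
    - [[0.0068,-0.0006,0],[0,0,-0.1111]]
    - [[0.0068,-0.0003,0],[0,0,-0.1111]]
    - [[0.0068,-0.0003,0],[0,0,-0.1111]]
    - [[0.0068,-0.0006,0],[0,0,-0.1111]]
    - [[0.0068,-0.0003,0],[0,0,-0.1111]]
    - [[0.0068,-0.0003,0],[0,0,-0.1111]]
    - [[0.0068,-0.0003,0],[0,0,-0.1111]]
    - [[0.0068,-0.0003,0],[0,0,-0.1111]]
    - [[0.0068,-0.0003,0],[0,0,-0.1111]]
    - [[0.0068,-0.0003,0],[0,0,-0.1111]]

```text
time_s: 13.05
eef_pos: [543.7, -192.1, 37.7]
ee_rot: [0.0, 0.977, -0.211, -0.0]
force: [-0.3, 0.1, 0.0]
grip_width: -0.001
```

Run:
```python
from st import *
im,I=status('w9.png',(567.0,-137.7)); t=mk(im,I)
```

```text
t 13.05 pos [ 543.7 -192.1   37.7] r 59.21 phi 246.78 ydir 245.62 F [-0.3  0.1  0. ] j6 -0.12
mark (area, by centroid, by axis, r): [(5529, np.float64(332.2), np.float64(332.3), np.float64(31.2))]
```

play_rows:
  steps:
    - [[0,0.008,0],[0,0,0]]
    - [[-0.001,0.0084,0],[0,0,0]]
    - [[-0.01327,-0.00093,0],[0,0,0.1778]]
    - [[-0.01327,-0.00093,0],[0,0,0.1778]]
    - [[-0.01327,-0.00093,0],[0,0,0.1778]]
    - [[-0.01327,-0.00093,0],[0,0,0.1778]]
    - [[-0.01327,-0.00093,0],[0,0,0.1778]]
    - [[-0.01327,-0.00093,0],[0,0,0.1778]]
    - [[-0.01327,-0.00093,0],[0,0,0.1778]]
    - [[-0.01327,-0.00093,0],[0,0,0.1778]]
    - [[-0.01327,-0.00093,0],[0,0,0.1778]]
    - [[-0.01327,-0.00093,0],[0,0,0.1778]]
    - [[-0.01327,-0.00093,0],[0,0,0.1778]]
    - [[-0.01327,-0.00093,0],[0,0,0.1778]]
    - [[-0.01327,-0.00093,0],[0,0,0.1778]]
    - [[-0.01327,-0.00093,0],[0,0,0.1778]]
    - [[-0.01327,-0.00093,0],[0,0,0.1778]]
    - [[-0.01327,-0.00093,0],[0,0,0.1778]]
    - [[-0.01327,-0.00093,0],[0,0,0.1778]]
    - [[0,0,0],[0,0,0]]

```text
time_s: 15.1
eef_pos: [544.5, -69.6, 37.9]
ee_rot: [0.0, -0.168, 0.986, -0.0]
force: [0.0, 0.7, -0.4]
grip_width: 0.0
```

Run:
```python
from st import *
im,I=status('w10.png',(567.0,-137.7)); t=mk(im,I)
```

```text
t 15.1 pos [544.5 -69.6  37.9] r 71.67 phi 108.28 ydir 109.29 F [ 0.   0.7 -0.4] j6 2.46
mark (area, by centroid, by axis, r): [(5455, np.float64(332.7), np.float64(332.5), np.float64(30.3)), (2730, np.float64(316.0), np.float64(35.8), np.float64(7.7))]
```

View pics/w10.png

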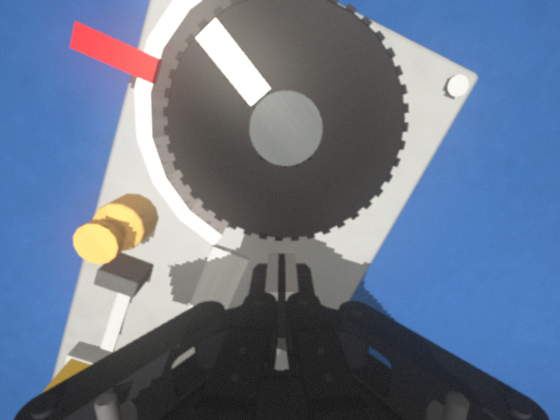

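play_rows:
  steps:
    - [[0,-0.0093,0],[0,0,0]]
    - [[0,-0.0093,0],[0,0,0]]
    - [[0.0034,-0.0001,0],[0,0,-0.0556]]
    - [[0.0068,-0.00035,0],[0,0,-0.1111]]
    - [[0.0068,-0.00035,0],[0,0,-0.1111]]
    - [[0.0068,-0.00035,0],[0,0,-0.1111]]
    - [[0.0068,-0.00035,0],[0,0,-0.1111]]
    - [[0.0068,-0.00035,0],[0,0,-0.1111]]
    - [[0.0068,-0.00035,0],[0,0,-0.1111]]
    - [[0.0068,-0.00035,0],[0,0,-0.1111]]
    - [[0.0068,-0.00035,0],[0,0,-0.1111]]
    - [[0.0068,-0.00035,0],[0,0,-0.1111]]
    - [[0.0068,-0.00035,0],[0,0,-0.1111]]
    - [[0.0068,-0.00035,0],[0,0,-0.1111]]
    - [[0.0068,-0.00035,0],[0,0,-0.1111]]
    - [[0.0068,-0.00035,0],[0,0,-0.1111]]

```text
time_s: 16.75
eef_pos: [508.0, -135.0, 37.6]
ee_rot: [-0.001, -0.69, 0.724, 0.003]
force: [-11.2, 1.5, 7.2]
grip_width: -0.007
```

Run:
```python
from st import *
im,I=status('w11.png',(567.0,-137.7)); t=mk(im,I)
```

```text
t 16.75 pos [ 508.  -135.    37.6] r 59.1 phi 177.39 ydir 177.2 F [-11.2   1.5   7.2] j6 1.14
mark (area, by centroid, by axis, r): [(5269, np.float64(41.8), np.float64(41.3), np.float64(30.3))]
```

play_rows:
  steps:
    - [[0.0068,-0.0006,0],[0,0,-0.1111]]
    - [[0.0068,-0.0004,0],[0,0,-0.1111]]
    - [[0.0068,-0.0004,0],[0,0,-0.1111]]
    - [[0.0068,-0.0004,0],[0,0,-0.1111]]
    - [[0.0068,-0.0006,0],[0,0,-0.1111]]
    - [[0.0068,-0.0004,0],[0,0,-0.1111]]
    - [[0.0068,-0.0004,0],[0,0,-0.1111]]
    - [[0.0068,-0.0006,0],[0,0,-0.1111]]
    - [[0.0068,-0.0004,0],[0,0,-0.1111]]
    - [[0.0068,-0.0004,0],[0,0,-0.1111]]
    - [[0.0068,-0.0004,0],[0,0,-0.1111]]
    - [[0.0068,-0.0004,0],[0,0,-0.1111]]
    - [[0.0068,-0.0004,0],[0,0,-0.1111]]
    - [[0.0068,-0.0004,0],[0,0,-0.1111]]

```text
time_s: 18.2
eef_pos: [546.1, -193.1, 37.7]
ee_rot: [0.001, 0.98, -0.198, -0.001]
force: [-3.7, -3.5, 0.7]
grip_width: 0.0
```

Run:
```python
from st import *
im,I=status('w12.png',(567.0,-137.7)); t=mk(im,I)
```

```text
t 18.2 pos [ 546.1 -193.1   37.7] r 59.16 phi 249.35 ydir 247.15 F [-3.7 -3.5  0.7] j6 -0.14
mark (area, by centroid, by axis, r): [(4829, np.float64(114.3), np.float64(114.1), np.float64(30.4))]
```

play_rows:
  steps:
    - [[0,0.008,0],[0,0,0]]
    - [[-0.0008,0.0084,0],[0,0,0]]
    - [[-0.01327,-0.00093,0],[0,0,0.1778]]
    - [[-0.01327,-0.00093,0],[0,0,0.1778]]
    - [[-0.01327,-0.00093,0],[0,0,0.1778]]
    - [[-0.01327,-0.00093,0],[0,0,0.1778]]
    - [[-0.01327,-0.00093,0],[0,0,0.1778]]
    - [[-0.01327,-0.00093,0],[0,0,0.1778]]
    - [[-0.01327,-0.00093,0],[0,0,0.1778]]
    - [[-0.01327,-0.00093,0],[0,0,0.1778]]
    - [[-0.01327,-0.00093,0],[0,0,0.1778]]
    - [[-0.01327,-0.00093,0],[0,0,0.1778]]
    - [[-0.01327,-0.00093,0],[0,0,0.1778]]
    - [[-0.01327,-0.00093,0],[0,0,0.1778]]
    - [[-0.01327,-0.00093,0],[0,0,0.1778]]
    - [[-0.01327,-0.00093,0],[0,0,0.1778]]
    - [[-0.01327,-0.00093,0],[0,0,0.1778]]
    - [[-0.01327,-0.00093,0],[0,0,0.1778]]
    - [[-0.01327,-0.00093,0],[0,0,0.1778]]
    - [[0,0,0],[0,0,0]]

```text
time_s: 20.25
eef_pos: [544.7, -69.8, 37.9]
ee_rot: [0.0, -0.18, 0.984, -0.0]
force: [-0.3, 0.1, 0.5]
grip_width: 0.001
```

Run:
```python
from st import *
im,I=status('w13.png',(567.0,-137.7)); t=mk(im,I)
```

```text
t 20.25 pos [544.7 -69.8  37.9] r 71.44 phi 108.23 ydir 110.79 F [-0.3  0.1  0.5] j6 2.44
mark (area, by centroid, by axis, r): [(7011, np.float64(224.2), np.float64(293.8), np.float64(0.6)), (5511, np.float64(114.9), np.float64(114.9), np.float64(30.7))]
```

play_rows:
  steps:
    - [[0.003,-0.0091,0],[0,0,0]]
    - [[0,-0.0092,0],[0,0,0]]
    - [[0.0034,-0.0001,0],[0,0,-0.0556]]
    - [[0.0068,-0.00035,0],[0,0,-0.1111]]
    - [[0.0068,-0.00035,0],[0,0,-0.1111]]
    - [[0.0068,-0.00035,0],[0,0,-0.1111]]
    - [[0.0068,-0.00035,0],[0,0,-0.1111]]
    - [[0.0068,-0.00035,0],[0,0,-0.1111]]
    - [[0.0068,-0.00035,0],[0,0,-0.1111]]
    - [[0.0068,-0.00035,0],[0,0,-0.1111]]
    - [[0.0068,-0.00035,0],[0,0,-0.1111]]
    - [[0.0068,-0.00035,0],[0,0,-0.1111]]
    - [[0.0068,-0.00035,0],[0,0,-0.1111]]
    - [[0.0068,-0.00035,0],[0,0,-0.1111]]
    - [[0.0068,-0.00035,0],[0,0,-0.1111]]
    - [[0.0068,-0.00035,0],[0,0,-0.1111]]

```text
time_s: 21.9
eef_pos: [507.8, -137.0, 37.6]
ee_rot: [-0.001, -0.699, 0.715, 0.002]
force: [-8.2, 2.4, 5.7]
grip_width: -0.001
```

Run:
```python
from st import *
im,I=status('w14.png',(567.0,-137.7)); t=mk(im,I)
```

```text
t 21.9 pos [ 507.8 -137.    37.6] r 59.16 phi 179.35 ydir 178.66 F [-8.2  2.4  5.7] j6 1.11
mark (area, by centroid, by axis, r): [(4817, np.float64(183.3), np.float64(183.8), np.float64(29.5))]
```

play_rows:
  steps:
    - [[0.0068,-0.0008,0],[0,0,-0.1111]]
    - [[0.0068,-0.0004,0],[0,0,-0.1111]]
    - [[0.0068,-0.0004,0],[0,0,-0.1111]]
    - [[0.0068,-0.0004,0],[0,0,-0.1111]]
    - [[0.0068,-0.0006,0],[0,0,-0.1111]]
    - [[0.0068,-0.0004,0],[0,0,-0.1111]]
    - [[0.0068,-0.0004,0],[0,0,-0.1111]]
    - [[0.0068,-0.0006,0],[0,0,-0.1111]]
    - [[0.0068,-0.0004,0],[0,0,-0.1111]]
    - [[0.0068,-0.0004,0],[0,0,-0.1111]]
    - [[0.0068,-0.0004,0],[0,0,-0.1111]]
    - [[0.0068,-0.0004,0],[0,0,-0.1111]]
    - [[0.0068,-0.0004,0],[0,0,-0.1111]]

```text
time_s: 23.25
eef_pos: [542.6, -191.6, 37.7]
ee_rot: [0.0, 0.974, -0.228, -0.001]
force: [-2.5, -0.7, 1.3]
grip_width: 0.005
```

Run:
```python
from st import *
im,I=status('w15.png',(567.0,-137.7)); t=mk(im,I)
```

```text
t 23.25 pos [ 542.6 -191.6   37.7] r 59.17 phi 245.69 ydir 243.63 F [-2.5 -0.7  1.3] j6 -0.08
mark (area, by centroid, by axis, r): [(4777, np.float64(250.1), np.float64(250.4), np.float64(30.5))]
```

play_rows:
  steps:
    - [[0,0.008,0],[0,0,0]]
    - [[0,0.0084,0],[0,0,0]]
    - [[-0.01327,-0.00093,0],[0,0,0.1778]]
    - [[-0.01327,-0.00093,0],[0,0,0.1778]]
    - [[-0.01327,-0.00093,0],[0,0,0.1778]]
    - [[-0.01327,-0.00093,0],[0,0,0.1778]]
    - [[-0.01327,-0.00093,0],[0,0,0.1778]]
    - [[-0.01327,-0.00093,0],[0,0,0.1778]]
    - [[-0.01327,-0.00093,0],[0,0,0.1778]]
    - [[-0.01327,-0.00093,0],[0,0,0.1778]]
    - [[-0.01327,-0.00093,0],[0,0,0.1778]]
    - [[-0.01327,-0.00093,0],[0,0,0.1778]]
    - [[-0.01327,-0.00093,0],[0,0,0.1778]]
    - [[-0.01327,-0.00093,0],[0,0,0.1778]]
    - [[-0.01327,-0.00093,0],[0,0,0.1778]]
    - [[-0.01327,-0.00093,0],[0,0,0.1778]]
    - [[-0.01327,-0.00093,0],[0,0,0.1778]]
    - [[-0.01327,-0.00093,0],[0,0,0.1778]]
    - [[0,0,0],[0,0,0]]

```text
time_s: 25.2
eef_pos: [539.8, -72.7, 37.9]
ee_rot: [0.0, -0.219, 0.976, -0.0]
force: [-0.5, -0.2, 1.1]
grip_width: 0.003
```

Run:
```python
from st import *
im,I=status('w16.png',(567.0,-137.7)); t=mk(im,I)
```

```text
t 25.2 pos [539.8 -72.7  37.9] r 70.48 phi 112.7 ydir 115.26 F [-0.5 -0.2  1.1] j6 2.35
mark (area, by centroid, by axis, r): [(5520, np.float64(250.1), np.float64(250.4), np.float64(30.5))]
```

View pics/w16.png

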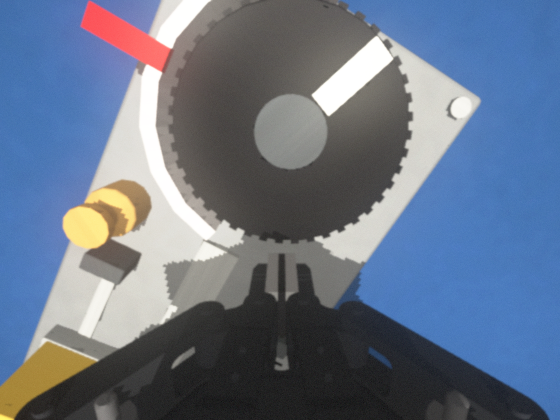

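play_rows:
  steps:
    - [[0.003,-0.0085,0],[0,0,0]]
    - [[0,-0.0088,0],[0,0,0]]
    - [[0.0034,-0.0001,0],[0,0,-0.0556]]
    - [[0.0068,-0.00035,0],[0,0,-0.1111]]
    - [[0.0068,-0.00035,0],[0,0,-0.1111]]
    - [[0.0068,-0.00035,0],[0,0,-0.1111]]
    - [[0.0068,-0.00035,0],[0,0,-0.1111]]
    - [[0.0068,-0.00035,0],[0,0,-0.1111]]
    - [[0.0068,-0.00035,0],[0,0,-0.1111]]
    - [[0.0068,-0.00035,0],[0,0,-0.1111]]
    - [[0.0068,-0.00035,0],[0,0,-0.1111]]
    - [[0.0068,-0.00035,0],[0,0,-0.1111]]
    - [[0.0068,-0.00035,0],[0,0,-0.1111]]
    - [[0.0068,-0.00035,0],[0,0,-0.1111]]
    - [[0.0068,-0.0006,0],[0,0,-0.1111]]
    - [[0.0068,-0.0006,0],[0,0,-0.1111]]
    - [[0.0068,-0.0004,0],[0,0,-0.1111]]
    - [[0.0068,-0.0004,0],[0,0,-0.1111]]
    - [[0,0,0],[0,0,0]]

```text
time_s: 27.15
eef_pos: [509.9, -152.8, 37.5]
ee_rot: [0.001, 0.783, -0.622, -0.002]
force: [-10.7, -3.3, 4.7]
grip_width: -0.001
```

Run:
```python
from st import *
im,I=status('w17.png',(567.0,-137.7)); t=mk(im,I)
```

```text
t 27.15 pos [ 509.9 -152.8   37.5] r 59.1 phi 194.81 ydir 193.05 F [-10.7  -3.3   4.7] j6 0.83
mark (area, by centroid, by axis, r): [(5342, np.float64(330.1), np.float64(330.2), np.float64(30.1))]
```

View pics/w17.png

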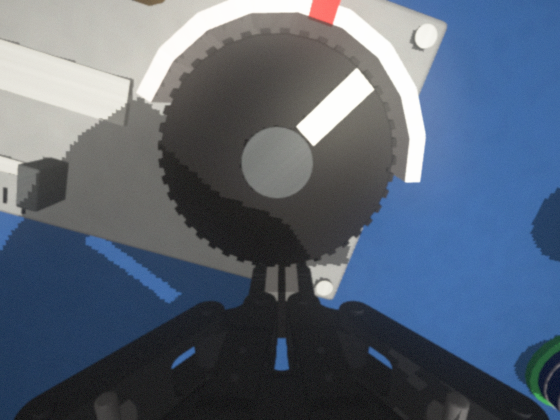

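Run:
```python
from st import *
im=cv2.imread('pics/w17.png')[:,:,::-1]; I=cams.camera_info('wrist')
h=cv2.cvtColor(im,cv2.COLOR_RGB2HSV)
m=(((h[...,0]<8)|(h[...,0]>172))&(h[...,1]>160)&(h[...,2]>90)).astype(np.uint8); m[60:]=0
ys,xs=np.nonzero(m); print(len(xs),xs.min(),xs.max(),ys.min(),ys.max())
P=np.array([ray(I,(x,y),58) for x,y in zip(xs,ys)]); print('ptr mean',P.mean(0),P.min(0),P.max(0))
hub=ray(I,(277.3,163),56); print('hub',hub)
for C in (hub,[567.2,-138.1],[567,-137.7]): print(np.degrees(np.arctan2(P[:,1].mean()-C[1],P[:,0].mean()-C[0])))
```

```text
Traceback (most recent call last):
ValueError: zero-size array to reduction operation minimum which has no identity
```

Run:
```python
from st import *
im=np.ascontiguousarray(cv2.imread('pics/w17.png')[:,:,::-1]); I=cams.camera_info('wrist')
print(im[8,323])
m=((im[...,0].astype(int)-im[...,1]>80)&(im[...,0].astype(int)-im[...,2]>80)).astype(np.uint8); m[60:]=0;m[:,:280]=0
ys,xs=np.nonzero(m); print(len(xs),xs.min(),xs.max(),ys.min(),ys.max())
P=np.array([ray(I,(x,y),58) for x,y in zip(xs,ys)]); print('ptr mean',P.mean(0),P.min(0),P.max(0))
hub=ray(I,(277.3,163),56); print('hub',hub)
for C in (hub,[567.2,-138.1],[567,-137.7]): print(np.degrees(np.arctan2(P[:,1].mean()-C[1],P[:,0].mean()-C[0])))
```

```text
[253 120 113]
544 309 340 0 23
ptr mean [ 622.38322941 -142.38327952   58.        ] [ 618.92112796 -146.88238693   58.        ] [ 626.40799966 -137.6935776    58.        ]
hub [ 566.77707581 -138.3487647    56.        ]
-4.14983420515996
-4.438354981864037
-4.833508330121746
```

play_rows:
  steps:
    - [[0.0068,-0.0004,0],[0,0,-0.1111]]
    - [[0.0068,-0.0006,0],[0,0,-0.1111]]
    - [[0.0068,-0.0004,0],[0,0,-0.1111]]
    - [[0.0068,-0.0004,0],[0,0,-0.1111]]
    - [[0.0068,-0.0005,0],[0,0,-0.1111]]
    - [[0,0,0],[0,0,0]]

```text
time_s: 27.8
eef_pos: [522.0, -176.1, 37.6]
ee_rot: [0.001, 0.899, -0.438, -0.001]
force: [-7.6, -6.0, 0.8]
grip_width: 0.002
```

```bash
cat >> st.py <<'E'
def rel(im,I,C=(567.0,-138.2)):
    g=np.arange(-75,75,.25); X,Y=np.meshgrid(g,-g); out={}
    for nm,z in (('m',56.),('p',58.)):
        u=proj(I,np.c_[C[0]+X.ravel(),C[1]+Y.ravel(),np.full(X.size,z)]).astype(np.float32).reshape(X.shape+(2,))
        t=cv2.remap(im,u[...,0],u[...,1],cv2.INTER_LINEAR).astype(int); rr=np.hypot(X,Y)
        w=((t.min(2)>150)&(rr<46)&(rr>20)) if nm=='m' else ((t[...,0]-t[...,1]>70)&(t[...,0]-t[...,2]>70)&(rr>48)&(rr<72)&(X>0))
        k,l,st,ce=cv2.connectedComponentsWithStats(w.astype(np.uint8)); b=1+np.argmax(st[1:,4]); w=l==b
        out[nm]=np.degrees(np.arctan2(Y[w].mean(),X[w].mean())); out[nm+'_n']=w.sum()
    print('rel deg',{k:round(float(v),2) for k,v in out.items()},'mark-pointer',round((out['m']-out['p']+180)%360-180,2))
E
python3 - <<'E'
from st import *
im,I=status('w18.png',(567.0,-137.7)); t=mk(im,I); rel(im,I)
for t in ('pointer','ring_center'): print(cams.tip_of('wrist',t)[:1])
E
```

```text
t 27.8 pos [ 522.  -176.1   37.6] r 59.13 phi 220.51 ydir 218.05 F [-7.6 -6.   0.8] j6 0.37
mark (area, by centroid, by axis, r): [(5291, np.float64(356.1), np.float64(356.2), np.float64(30.2))]
rel deg {'m': -7.36, 'm_n': 4473.0, 'p': -3.87, 'p_n': 2906.0} mark-pointer -3.49
[{'pixel': [372.7, 57.3], 'p': 0.89}]
[{'pixel': [271.7, 156.3], 'p': 0.71}]
```

View pics/w18.png

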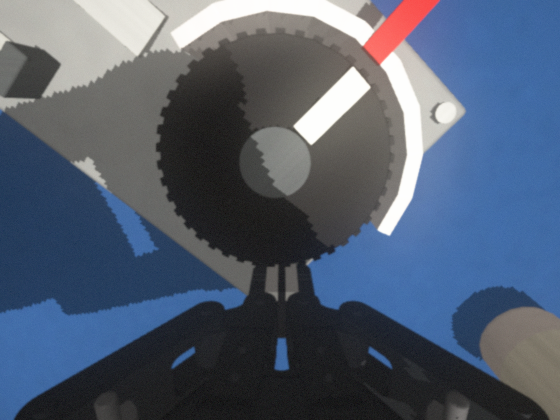

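play_rows:
  steps:
    - [[0.0024,-0.0002,0],[0,0,-0.039]]
    - [[0.0024,-0.0001,0],[0,0,-0.039]]
    - [[0,0,0],[0,0,0]]
    - [[0,0,0],[0,0,0]]

```text
time_s: 28.35
eef_pos: [524.2, -178.5, 37.6]
ee_rot: [0.001, 0.912, -0.411, -0.001]
force: [-6.9, -4.5, 1.9]
grip_width: 0.002
```

Run:
```python
from st import *
im,I=status('w19.png',(567.0,-137.7)); t=mk(im,I); rel(im,I)
```

```text
t 28.35 pos [ 524.2 -178.5   37.6] r 59.1 phi 223.61 ydir 221.43 F [-6.9 -4.5  1.9] j6 0.31
mark (area, by centroid, by axis, r): [(5321, np.float64(359.2), np.float64(359.3), np.float64(30.2))]
rel deg {'m': -4.28, 'm_n': 4500.0, 'p': -3.86, 'p_n': 2909.0} mark-pointer -0.42
```

play_rows:
  steps:
    - [[0,0.002,0],[0,0,0]]
    - [[0,0.006,0],[0,0,0]]
    - [[0,0.012,0],[0,0,0]]
    - [[0,0,-0.04],[0,0,0]]
    - [[0,0,-0.04],[0,0,0]]
    - [[0,0,-0.04],[0,0,0]]
    - [[0,0,0],[0,0,0]]

```text
time_s: 29.1
eef_pos: [515.6, -188.2, 131.7]
ee_rot: [0.0, 0.911, -0.412, 0.004]
force: [0.1, 0.5, 0.1]
grip_width: -0.001
```

Run:
```python
from st import *
im,I=status('w20.png',(567.0,-137.7)); t=mk(im,I); rel(im,I)
cap('scene','s20.png')
for t in ('pointer','fence_edge'): print(cams.tip_of('wrist',t)[:1])
```

```text
t 29.1 pos [ 515.6 -188.2  131.7] r 72.04 phi 224.53 ydir 221.37 F [0.1 0.5 0.1] j6 0.29
mark (area, by centroid, by axis, r): []
rel deg {'m': -3.95, 'm_n': 4898.0, 'p': -3.68, 'p_n': 2853.0} mark-pointer -0.28
[{'pixel': [328.4, 63.3], 'p': 0.55}]
[]
```

View pics/w20.png

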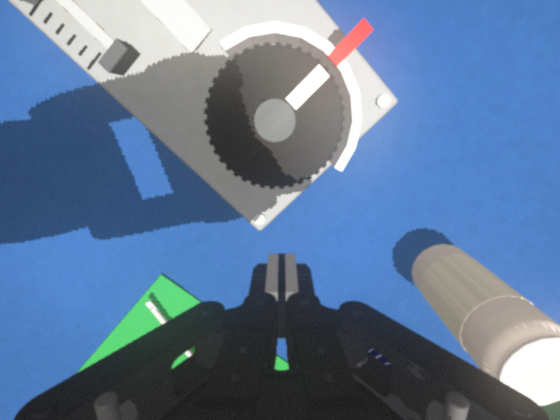

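play_rows:
  steps:
    - [[0,0,0],[0,0,-0.166]]
    - [[0,0,0],[0,0,-0.166]]
    - [[0,0,0],[0,0,-0.166]]
    - [[0,0,0],[0,0,-0.166]]
    - [[0,0,0],[0,0,-0.166]]
    - [[0,0,0],[0,0,-0.163]]
    - [[0.008,-0.046,0],[0,0,0]]
    - [[0.008,-0.046,0],[0,0,0]]
    - [[0.008,-0.046,0],[0,0,0]]
    - [[0.008,-0.046,0],[0,0,0]]
    - [[0.008,-0.046,0],[0,0,0]]
    - [[0.008,-0.046,0],[0,0,0]]
    - [[0.008,-0.046,0],[0,0,0]]
    - [[0.008,-0.046,0],[0,0,0]]
    - [[0,0,0],[0,0,0]]

```text
time_s: 30.8
eef_pos: [581.0, 88.6, 126.3]
ee_rot: [-0.0, 0.999, -0.032, -0.001]
force: [0.2, -1.2, -0.1]
grip_width: 0.001
```

```bash
cat >> st.py <<'E'
G=(573.1,-48.2,np.radians(-3.9))
def gst(name,cam='wrist'):
    I=cams.camera_info('wrist'); s=ctrl.sense(); im=cap(cam,name)
    d=s['eef_pos'][:2]-np.array(G[:2]); c,k=np.cos(G[2]),np.sin(G[2])
    q=s['ee_rot']; y=R.from_quat([q[1],q[2],q[3],q[0]]).apply([0,1,0])
    print('t',s['time_s'],'gauge xy',(c*d[0]+k*d[1]).round(1),(-k*d[0]+c*d[1]).round(1),'z',s['eef_pos'][2].round(1),'ydir',(np.degrees(np.arctan2(y[1],y[0]))%360).round(1),'F',s['force'].round(1))
    return im,I
E
python3 - <<'E'
from st import *
im,I=gst('w21.png'); gst('d21.png','side')
print(cams.tip_of('wrist','fence_edge')[:1], proj(I,g2w(G,[[0,96,75],[0,36,75]])))
E
```

```text
t 30.8 gauge xy -1.4 137.1 z 126.3 ydir 266.3 F [ 0.2 -1.2 -0.1]
t 30.85 gauge xy -1.4 135.1 z 126.4 ydir 266.2 F [-0.6  0.6 -0.9]
[] [[282.54391456 284.0791314 ]
 [282.24730214 351.62296348]]
```

View pics/w21.png

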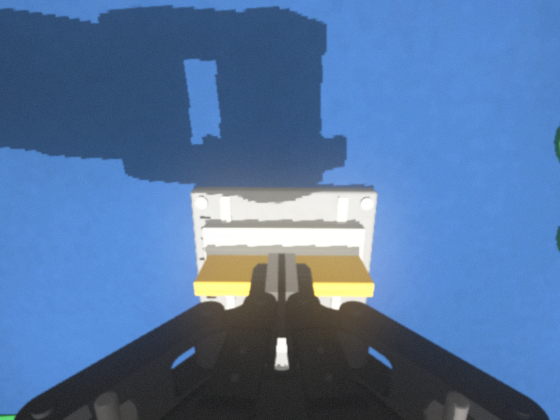

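View pics/d21.png

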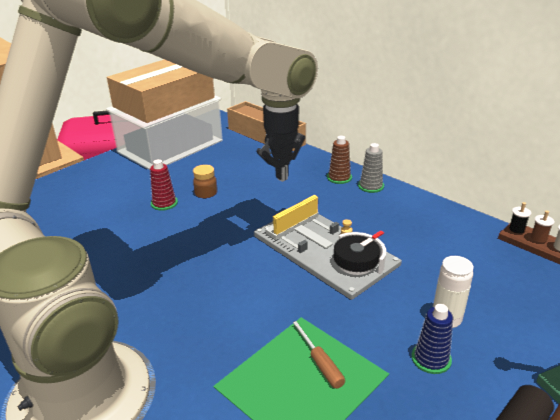

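play_rows:
  steps:
    - [[0,0,0.0297],[0,0,0]]
    - [[0,0,0.0297],[0,0,0]]
    - [[0,0,0.0297],[0,0,0]]
    - [[0,0,0.0297],[0,0,0]]
    - [[0,0,0],[0,0,0]]
    - [[0,0.012,0],[0,0,0]]
    - [[0,0.012,0],[0,0,0]]
    - [[0,0.005,0],[0,0,0]]
    - [[0,0.003,0],[0,0,0]]
    - [[0,0.003,0],[0,0,0]]
    - [[0,0.003,0],[0,0,0]]
    - [[0,0.003,0],[0,0,0]]
    - [[0,0,0],[0,0,0]]

```text
time_s: 32.25
eef_pos: [579.2, 54.4, 38.7]
ee_rot: [0.0, 0.999, -0.034, 0.0]
force: [0.0, 1.4, 0.7]
grip_width: -0.001
```

Run:
```python
from st import *
im,I=gst('w22.png'); gst('d22.png','side')
```

```text
t 32.25 gauge xy -0.9 102.8 z 38.7 ydir 266.1 F [0.  1.4 0.7]
t 32.3 gauge xy -0.9 102.8 z 38.6 ydir 266.1 F [ 0.5  0.9 -0.1]
```

View pics/w22.png

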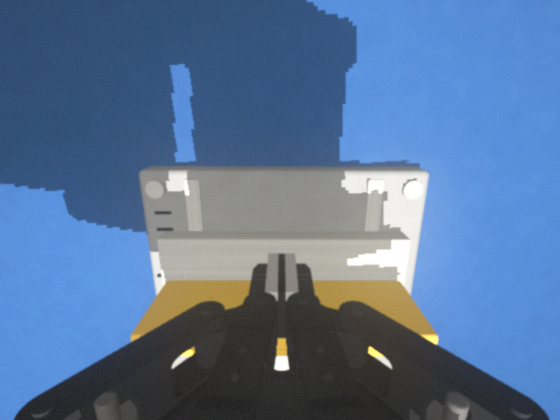

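View pics/d22.png

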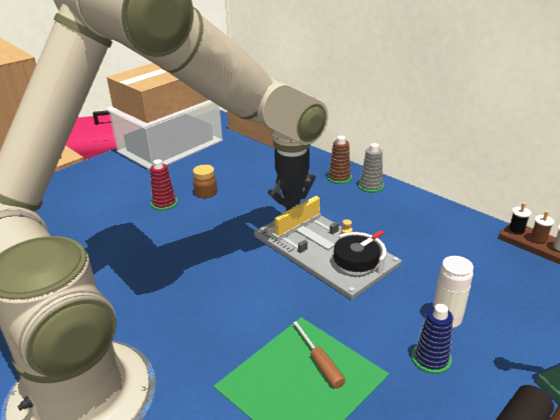

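play_rows:
  steps:
    - [[0,0.005,0],[0,0,0]]
    - [[0,0.005,0],[0,0,0]]
    - [[0,0.005,0],[0,0,0]]
    - [[0,0.005,0],[0,0,0]]
    - [[0,0.005,0],[0,0,0]]
    - [[0,0.005,0],[0,0,0]]

```text
time_s: 32.95
eef_pos: [577.5, 31.8, 38.6]
ee_rot: [-0.0, 0.999, -0.035, -0.0]
force: [-0.2, 4.1, 0.1]
grip_width: -0.001
```

Run:
```python
from st import *
im,I=gst('w23.png'); gst('d23.png','side')
a=cv2.imread('pics/d23.png'); cv2.imwrite('pics/d23z.png',cv2.resize(a[150:300,230:430],(800,600)))
```

```text
t 32.95 gauge xy -1.1 80.1 z 38.6 ydir 266.0 F [-0.2  4.1  0.1]
t 33.0 gauge xy -1.0 79.6 z 38.6 ydir 266.0 F [-0.3  0.9 -0.5]
```

View pics/d23z.png

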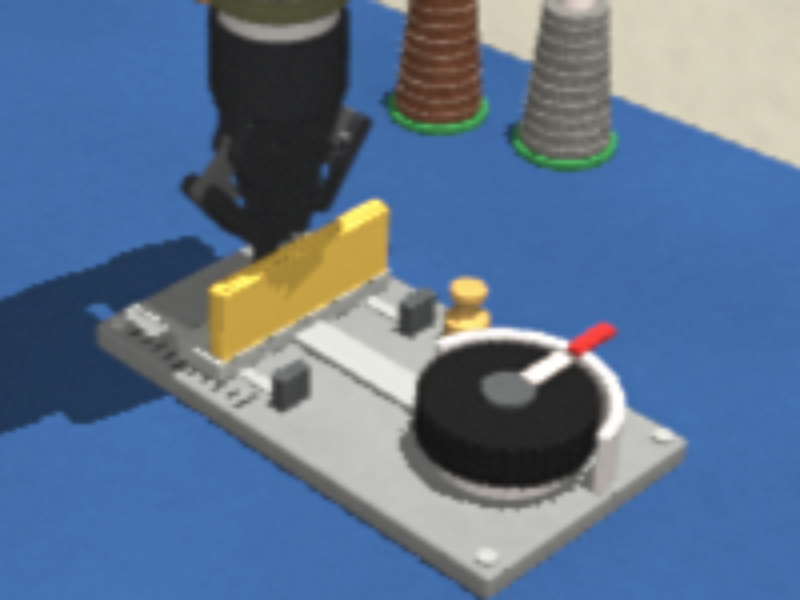

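play_rows:
  steps:
    - [[0,0.005,0],[0,0,0]]
    - [[0,0.005,0],[0,0,0]]
    - [[0,0.005,0],[0,0,0]]
    - [[0,0.005,0],[0,0,0]]
    - [[0,0.005,0],[0,0,0]]
    - [[0,0.005,0],[0,0,0]]
    - [[0,0.005,0],[0,0,0]]
    - [[0,0.003,0],[0,0,0]]
    - [[0,0.0014,0],[0,0,0]]
    - [[0,0.0014,0],[0,0,0]]

```text
time_s: 34.05
eef_pos: [575.5, 1.5, 38.7]
ee_rot: [-0.0, 0.999, -0.035, -0.0]
force: [-0.6, 3.8, -0.2]
grip_width: -0.003
```

Run:
```python
from st import *
im,I=gst('w24.png')
```

```text
t 34.05 gauge xy -1.0 49.8 z 38.7 ydir 266.0 F [-0.6  3.8 -0.2]
```

play_rows:
  steps:
    - [[0,0.0014,0],[0,0,0]]
    - [[0,0.0014,0],[0,0,0]]
    - [[0,0.0014,0],[0,0,0]]
    - [[0,0,0],[0,0,0]]

```text
time_s: 34.5
eef_pos: [575.3, -1.1, 38.7]
ee_rot: [-0.0, 0.999, -0.035, -0.0]
force: [-0.8, 5.1, -0.6]
grip_width: 0.002
```

play_rows:
  steps:
    - [[0,0.0013,0],[0,0,0]]
    - [[0,0,0],[0,0,0]]

```text
time_s: 34.7
eef_pos: [575.3, -1.1, 38.7]
ee_rot: [-0.001, 0.999, -0.034, 0.0]
force: [-0.5, 10.3, -0.4]
grip_width: -0.003
```

play_rows:
  steps:
    - [[0,0.0013,0],[0,0,0]]
    - [[0,0,0],[0,0,0]]
    - [[0,0,0],[0,0,0]]

```text
time_s: 35.0
eef_pos: [575.3, -1.2, 38.7]
ee_rot: [-0.002, 0.999, -0.034, 0.0]
force: [1.5, 15.5, 0.1]
grip_width: 0.004
```

Run:
```python
from st import *
im,I=gst('d25.png','side')
a=cv2.imread('pics/d25.png'); cv2.imwrite('pics/d25z.png',cv2.resize(a[150:300,230:430],(800,600)))
```

```text
t 35.0 gauge xy -1.0 47.0 z 38.7 ydir 266.1 F [ 1.5 15.5  0.1]
```

View pics/d25z.png

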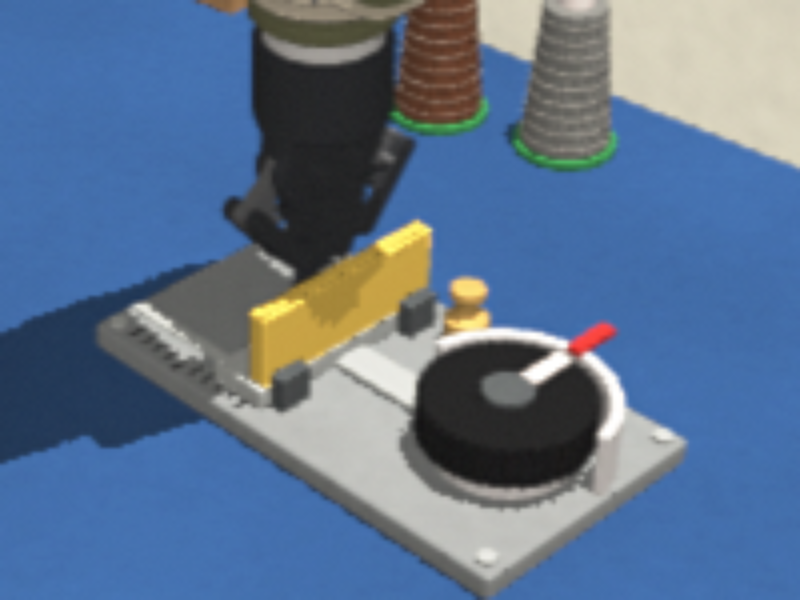

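play_rows:
  steps:
    - [[0,-0.003,0],[0,0,0]]
    - [[0,-0.006,0],[0,0,0]]
    - [[0,-0.02,0],[0,0,0]]
    - [[0,-0.03,0],[0,0,0]]
    - [[0,-0.02,0],[0,0,0]]
    - [[0,0,-0.04],[0,0,0]]
    - [[0,0,-0.04],[0,0,0]]
    - [[0,0,-0.04],[0,0,0]]
    - [[0,0,-0.04],[0,0,0]]
    - [[0,0,0],[0,0,0]]
    - [[0,0,0],[0,0,0]]

```text
time_s: 36.15
eef_pos: [579.3, 56.0, 158.8]
ee_rot: [0.0, 0.999, -0.034, 0.0]
force: [0.1, -0.0, 0.0]
grip_width: 0.003
```

Run:
```python
from st import *
im,I=gst('w26.png'); print(proj(I,g2w(G,[[0,36,75]])))
rel(im,I) if 0 else None
gst('d26.png','side'); gst('s26.png','scene')
a=cv2.imread('pics/d26.png'); b=cv2.imread('pics/s26.png')
cv2.imwrite('pics/z26.png',np.vstack([cv2.resize(a[170:300,230:430],(460,300)),cv2.resize(b[180:310,150:350],(460,300))]))
for t in ['can','cone_navy','cone_red','jar','awl','weight']:
  o=cams.tip_of('scene',t)
  if o: print(t,o[0]['p'],ray(cams.camera_info('scene'),o[0]['pixel'],16 if t=='weight' else 0).round(0))
```

```text
t 36.15 gauge xy -0.9 104.4 z 158.8 ydir 266.1 F [ 0.1 -0.   0. ]
[[281.80125733 291.55040771]]
t 36.2 gauge xy -1.3 104.3 z 157.9 ydir 266.1 F [0.3 0.4 0.8]
t 36.25 gauge xy -1.4 104.3 z 157.5 ydir 266.1 F [ 0.3 -0.3  0. ]
can 0.67 [ 564. -359.    0.]
cone_navy 0.94 [ 460. -379.    0.]
cone_red 0.72 [445. 382.   0.]
jar 0.77 [552. 337.   0.]
awl 0.8 [ 324. -230.    0.]
weight 0.71 [635. -60.  16.]
```

View pics/z26.png

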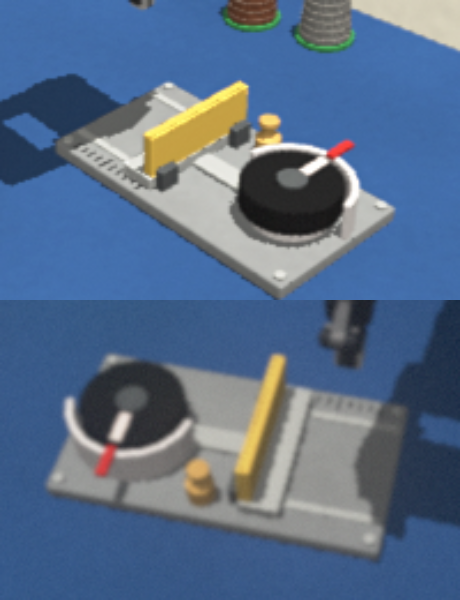

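View pics/w26.png

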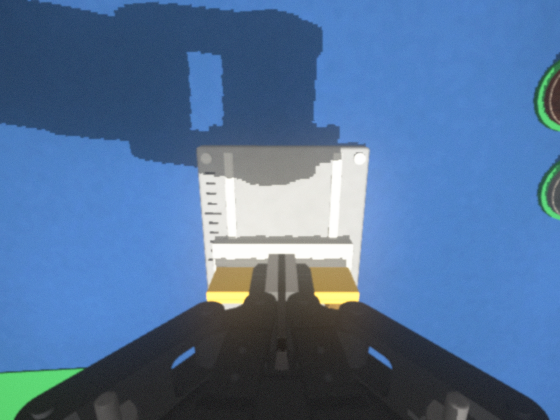

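```bash
python3 -c "
from rig import ctrl
print(ctrl.finish_job())"
```

```text
the job is handed in; nothing more can be done
None
```

I rolled the lock ring anticlockwise in five fingertip strokes, from about 82° round to 720°, so the white mark passed the red pointer once and stopped at it the second time. Then I pushed the yellow fence home from its outer face with the closed fingers, without gripping or lifting it, and handed the job in at about 36 s.

- **Ring:** after I backed off, the wrist picture put the mark 0.3° short of the pointer. The side and scene pictures taken after the fence push still show the two in line.
- **Fence:** it stopped moving as the push rose from 10 to 15.5 N, with the fingers where home should be. The pictures show the plate seated against both stop blocks.
- **Other things:** in the final scene picture the weight, can, jar, awl and both cones were within about 8 mm of where they were first found. I put that down to camera and detection scatter. The arm touched nothing when I handed in.
- **What slipped or disagreed:** the fingertip lost contact near the end of the second stroke, so I pressed harder in the later ones. The cameras also disagreed by a few mm on the gauge's pose, so I worked from the wrist camera.

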